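# Open the lift file at its guide board

### The arm

A 6-joint arm with a two-finger parallel gripper is mounted at the origin on a cart in front of the work surface, level with it; the furniture and walls round the work are solid. World frame = base frame: x ahead of the robot, y to its left, z up, the work surface at z = 0. Lengths are in m, angles in rad, forces in N, time in s.
With the tool pointing down it reaches from about 0.275 to 0.875 m from the base axis. Payload 12.5 kg.
Tool frame: the origin (TCP) lies on the centre line of the jaws, within the pads' length; the fingertips stand 14 mm ahead of it and the grasp point (between the pads) lies 5 mm behind it; z points along the fingers, y is the line along which they close (so a half turn about z gives the same grasp; the last joint's range is limited). The gripper opens to 85 mm and grips with 20 to 120 N. Pads are 22 mm wide; open, the fingers measure 114 mm over their backs; the gripper's body (76 mm by 85 mm) begins 54 mm behind the grasp point. The pads swing forward as they close: fully open they stand 13 mm farther back than shut.
Start: joints at [-1.329, 0.351, 1.652, -0, 1.139, -0.085], TCP at [0.177, -0.521, 0.245] pointing down, gripper open.
Joint ranges: [-2.75, 2.75], [-0.79, 2.1], [0.01, 2.65], [-1.57, 4.71], [0.07, 3.14], [-2.87, 2.87]. Speed limits (rad/s): [2.22, 2.22, 2.79, 3.14, 3.14, 3.14].

### API

Orientations are given as [roll, pitch, yaw] about the fixed x, y, z axes, in that order (R = Rz(yaw) Ry(pitch) Rx(roll)).
In Python, from rig import r gives the robot as it stands. The module is installed in compiled form; this text tells all that it offers.
- The arm moves only by the shell command python3 -m pendant 'ROWS' [FORCE]. ROWS is a JSON object of lists of equal length, an entry for each row: "fingers": the opening, from 0 (shut) to 1 (fully open); "offset": the shift along the tool's x, y, z in units of 0.15 m (1.0 is 0.15 m), a list of three; "turn": the turn about the tool's z in units of 90 degrees (1.0 is 90 degrees). In form: {"fingers": [fingers, ...], "offset": [[dx, dy, dz], ...], "turn": [turn, ...]}. A call has 1 to 12 rows; each row is the pose to reach, as a shift and turn from the pose commanded when the call began, along the tool's axes at that moment; what a row does not reach only later rows make up. A row lasts 1/8 s, in which the tool goes at most 62.5 mm and 10.7 degrees, less where a joint would pass 70% of its speed; a pose out of reach is approached as far as the arm can. A call with a number of a shift or a turn outside -1 to 1 is refused whole. A call with a gripper value outside its range is refused whole. The fingers move at their own pace and stop on an object; FORCE is the grip in N (left out, the last holds). Time passes only in rows, so rows that repeat a pose let the fingers close. It gives the time, the measured TCP pose, the force, the opening and the grip force at its end, in the units of the state.
- r.sense(): the state, without advancing time (a new reading comes with each control period).
- r.get_image(name): name is "side" or "top" or "wrist"; returns the picture (400x640x3 uint8, red, green, blue); there is no depth.
- r.camera_params(name): a dict with "mtx" (3x3 intrinsics, pixels), "rvec" (rotation vector, rad) and "tvec" (3), from world to camera coordinates, as OpenCV has them; the wrist camera has in their place "tool_from_camera" (4x4, takes a point from camera to tool coordinates, whose origin is the TCP and whose axes are the flange's). Camera axes: x right, y down, z forward; pixel columns grow to the right and rows downward; lengths in m; the calibration is good to about 2 mm. A picture is of the moment at which its call begins: read the wrist's pose just before it. camera_params takes no time and is no camera call.
- r.job_done(): hands the job in; it is judged then, once.
The state is a dict: "time_s": time; "joint_pos": joint angles; "qd": joint speeds; "effort": joint torques, N m; "tool_pos": TCP position; "ee_rot": TCP orientation; "ft_force": force on the tool from outside, world axes, zero at the start; "moment": the same for the moment, N m; "finger_gap": finger opening in m; "grip_force": force on a finger pad.
Only numpy, scipy, OpenCV 4.12 (cv2) and the standard library are available. Lean on these libraries where they do the work, as an engineer would, in place of code of your own. Each camera call takes 0.05 s, during which the arm holds its last target. There are 200 camera calls.

### The job

Open the file of fingerprint lifts at its guide, the tall blank board with the tab in the middle: with the fingertips push every board that stands in front of the guide (on the robot's side of it) right over so that it leans towards the robot, and push the slumped board at the very back up and over so that it leans away from the robot. The guide and any other board behind it must be left leaning away. Only push: do not lift any board out of its slot, and do not shift the things lying round the rack.

Things in the scene. Friction and masses are not known exactly. Their poses are not given: they have to be found in the camera images.
- rack: fixed grey sheet-metal filing rack, 256 mm long (its x, away from the robot) x 136 wide (y), floor 8 above the desk, with two zigzag steel wires standing 36 above that floor. Origin: centre of its underside. Six slots run across it, at x = -105, -63, -21, 21, 63 (empty) and 105 in its frame; lips keep the boards from sliding out sideways.
- slot_near (a point): middle of the slot nearest the robot, on the rack's floor. Every slot is 13 mm wide: a board stands loose in it and rests about 0.27 rad off upright against the wire, leaning towards or away from the robot, its foot sliding up to 4 mm either side of the slot's middle. A push of a few newtons tips it; not pushed right over to the wire, it may stick part-way.
- board_front: plain record board in the nearest slot: white plastic 4.5 mm thick, 120 wide, 80 tall, black lift and paper label on its face, a tab 36 wide rising 11 above the top edge near its left (+y) end; 70 g. Starts leaning away. Origin: centre of the bottom edge; z up the board, y along it, x square to it, pointing to the rack's rear (it dips when the board leans away).
- board_a: plain record board, same as board_front, size and axes too. In the second, third or fourth slot; starts leaning away from the robot.
- board_b: plain record board, same as board_front, size and axes too. In the second, third or fourth slot; starts leaning away from the robot.
- board_rear: plain record board, same as board_front, size and axes too. In the slot furthest from the robot, behind the empty slot; starts slumped towards the robot.
- guide: guide board: same white plastic and thickness, blank, taller than the rest (98 mm to its top edge), with a tab 50 wide rising 11 more in the middle of the top edge; 85 g. In the second, third or fourth slot, starts leaning away from the robot. Origin and axes as for board_front.
- loose_lift: a spare record board, like the plain ones, lying flat on the desk left of the rack, label up; bystander. Origin: centre of its bottom edge.
- jar_green: powder jar, 54 across, 56 tall, black lid; bystander. Origin: centre of its underside.
- tweezers: flat steel tweezers, 127 long, lying on the desk; bystander. Origin: centre of the underside.
- swab_tube: capped swab tube, 128 long, 13 thick, lying on the desk along the right side of the rack; bystander. Origin: centre of its underside.
- pen_blue: pen, 142 long, lying near the desk's front edge; bystander. Origin: centre of its underside.

How it is judged:
By the outcome, as a careful person would: the job done as asked, in the order asked, and still so for the second after the job is handed in, with the robot touching nothing.
It also fails if it takes over 48 s, if anything falls off the work surface, if the arm or the gripper's body presses on something with over 40 N, if the wrist force passes 120 N, or if a joint passes its speed limit or range.

## Working session

There is one attempt and no reset: what is moved stays moved. The work goes in short steps, Python scripts to look and compute and a shell command to move; the robot and the scene stay as the last step left them, time stands still between calls to the robot, and variables do not carry over. Pictures are saved under pics/ and viewed, at most 10 in all, crops included, and the job is handed in when it is done.

```bash
mkdir -p pics
python3 - <<'E'
from rig import r
import cv2,numpy as np
s=r.sense();print(s['time_s'],s['tool_pos'],s['ee_rot'],s['finger_gap'])
for n in('side','top'):
    im=r.get_image(n);cv2.imwrite(f'pics/{n}0.png',im[:,:,::-1]);p=r.camera_params(n)
    R=cv2.Rodrigues(np.array(p['rvec']))[0];print(n,np.array(p['mtx']).tolist(),(-R.T@np.ravel(p['tvec'])).round(3),R.round(3).tolist())
print(np.array(r.camera_params('wrist')['tool_from_camera']).round(3).tolist())
E
```

```text
0.0 [ 0.17649427 -0.52058158  0.24475502] [-3.14042118e+00 -1.09523088e-04  3.26749612e-01] 0.08551225990927522
side [[460.82177278518276, 0.0, 322.2078034061401], [0.0, 460.82177278518276, 193.13434643626508], [0.0, 0.0, 1.0]] [ 0.258 -0.715  0.437] [[0.927, -0.373, 0.02], [-0.167, -0.463, -0.87], [0.334, 0.804, -0.492]]
top [[390.27486772727127, 0.0, 316.3633907627318], [0.0, 390.27486772727127, 208.64497432185613], [0.0, 0.0, 1.0]] [ 0.484 -0.023  0.898] [[0.003, -1.0, -0.003], [-0.997, -0.003, -0.072], [0.072, 0.003, -0.997]]
[[0.001, -0.951, -0.308, 0.078], [1.0, 0.001, -0.0, -0.001], [0.0, -0.308, 0.951, -0.129], [0.0, 0.0, 0.0, 1.0]]
```

View pics/side0.png

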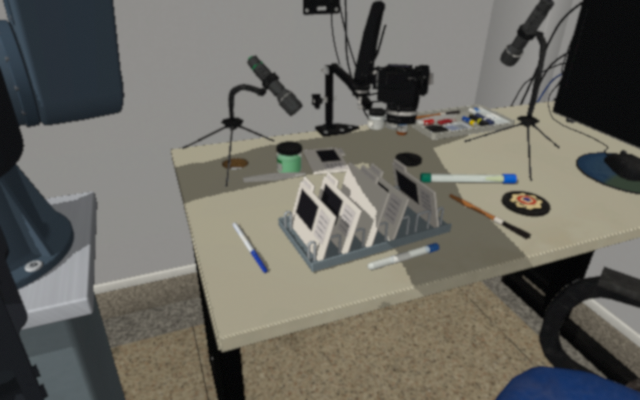

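View pics/top0.png

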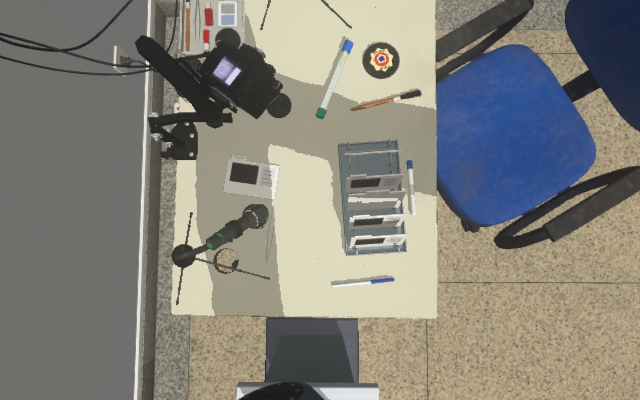

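The side view shows the rack at about (365,225) with boards facing the robot. The top view has it at (340-407, 140-255), turned slightly. I'll enlarge both crops.

Run:
```python
import cv2,numpy as np
a=cv2.imread('pics/top0.png')[130:265,325:425];b=cv2.imread('pics/side0.png')[150:275,265:465]
a=cv2.resize(a,None,fx=4,fy=4,interpolation=cv2.INTER_CUBIC);b=cv2.resize(b,None,fx=4,fy=4,interpolation=cv2.INTER_CUBIC)
cv2.imwrite('pics/c1.png',a);cv2.imwrite('pics/c2.png',b)
```

```text
(no output)
```

View pics/c1.png

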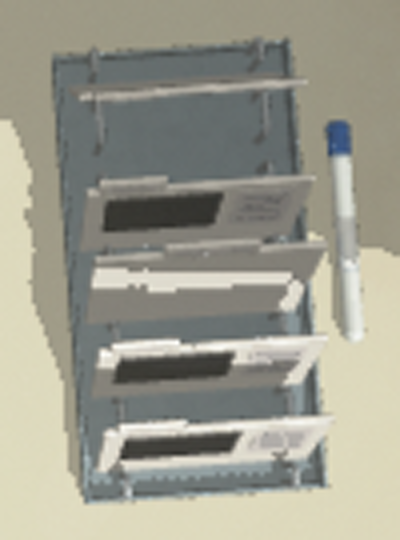

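View pics/c2.png

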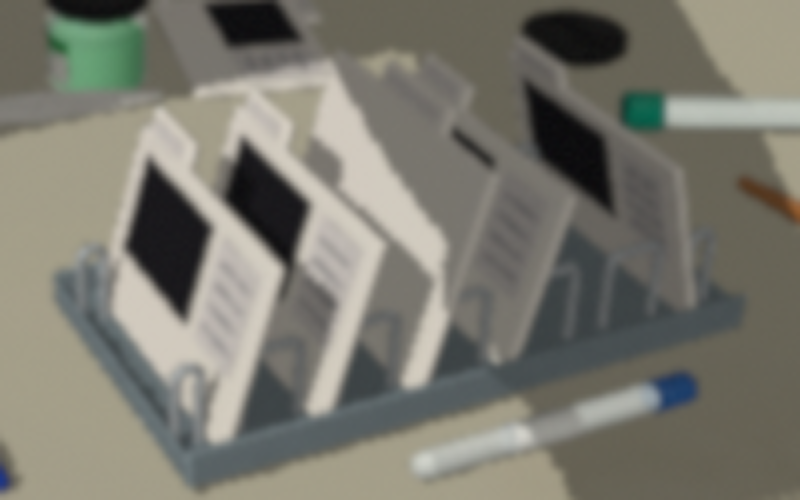

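Slots 1 and 2 hold plain boards leaning away, slot 3 the guide (its middle tab at crop pixel (200,245)), and slot 4 a plain board. Slot 5 is empty, and the slot 6 board slumps towards the robot. So slots 1 and 2 go towards the robot, then slot 6 away.

```bash
cat > h.py <<'E'
from rig import r
import cv2,numpy as np
def cast(n,uv,z):
    p=r.camera_params(n);R=cv2.Rodrigues(np.array(p['rvec']))[0];c=-R.T@np.ravel(p['tvec'])
    d=(R.T@np.linalg.inv(p['mtx'])@np.c_[np.array(uv,float),np.ones(len(uv))].T).T
    return c+d*((z-c[2])/d[:,2])[:,None]
top=lambda a,z:cast('top',np.array(a)/4-.375+[325,130],z)
side=lambda a,z:cast('side',np.array(a)/4-.375+[265,150],z)
E
python3 - <<'E'
from h import *
for z in(0.,.012):
    c=top([(54,57),(297,40),(327,487),(85,500)],z) # RL RR FR FL
    print(z,c.mean(0).round(4),[np.linalg.norm(c[i]-c[(i+1)%4]).round(4) for i in range(4)],np.arctan2(*(c[0]-c[3])[1::-1]),np.arctan2(*(c[1]-c[2])[1::-1]))
    print(c[:,:2].round(4).tolist())
print('side z0: FR,RR',side([(197,488),(742,320)],0).round(4).tolist(), 'z.012 FL', side([(55,270)],.012).round(4).tolist())
for nm,e in dict(b1=[(170,432),(330,418)],b2=[(180,350),(326,337)],g=[(95,258),(325,240)],b4=[(165,188),(313,178)],b6=[(82,96),(305,82)]).items(): print(nm,top(e,.103 if nm=='g' else .085)[:,:2].round(4).tolist())
E
```

```text
0.0 [ 0.5767 -0.1493  0.    ] [np.float64(0.1422), np.float64(0.2599), np.float64(0.1386), np.float64(0.2576)] 0.06812185572888924 0.05403055684002441
[[0.7006, -0.0705], [0.711, -0.2124], [0.4515, -0.2264], [0.4437, -0.0881]]
0.012 [ 0.5755 -0.1477  0.012 ] [np.float64(0.1403), np.float64(0.2564), np.float64(0.1367), np.float64(0.2541)] 0.06812185572888926 0.054030556840024654
[[0.6977, -0.0699], [0.708, -0.2098], [0.452, -0.2237], [0.4442, -0.0872]]
side z0: FR,RR [[0.4556, -0.2159, 0.0], [0.7136, -0.1929, 0.0]] z.012 FL [[0.4455, -0.0727, 0.012]]
b1 [[0.4827, -0.1261], [0.4902, -0.2092]]
b2 [[0.5253, -0.1316], [0.5324, -0.2077]]
g [[0.5714, -0.086], [0.581, -0.2038]]
b4 [[0.6105, -0.1243], [0.616, -0.202]]
b6 [[0.6593, -0.0808], [0.6671, -0.1984]]
```

```bash
python3 -m pendant '{"fingers":[0,0,0,0],"offset":[[0.3,-0.18,0],[0.65,-0.36,0],[0.95,-0.54,0],[0.95,-0.54,0]],"turn":[0.08,0.16,0.16,0.16]}' 20
cat >> h.py <<'E'
def to(x,y,tip):
    s=r.sense();p=s['tool_pos'];w=s['ee_rot'][2];d=np.array([x,y])-p[:2]
    print(s['time_s'],'pos',p.round(4),'yaw',round(w,4),'F',np.round(s['ft_force'],1))
    print('units',np.round(np.array([d@[np.cos(w),np.sin(w)],d@[np.sin(w),-np.cos(w)],p[2]-tip-.014])/.15,3))
E
python3 -c "
from h import *
to(.505,-.153,.12)"
```

```text
time_s: 0.6
tool_pos: [0.2871, -0.3962, 0.2452]
ee_rot: [-3.141, 0.0, 0.079]
ft_force: [0.8, -0.8, -0.7]
finger_gap: 0.0122
grip_force: 0.0
0.6 pos [ 0.2871 -0.3962  0.2452] yaw 0.0791 F [ 0.8 -0.8 -0.7]
units [ 1.576 -1.501  0.741]
```

```bash
python3 -m pendant '{"fingers":[0,0,0,0,0],"offset":[[0.27,-0.25,0],[0.54,-0.5,0],[0.8,-0.75,0],[0.8,-0.75,0],[0.8,-0.75,0]],"turn":[0,0,0,0,0]}'
python3 -m pendant '{"fingers":[0,0,0,0,0],"offset":[[0.27,-0.25,0],[0.54,-0.5,0],[0.78,-0.75,0.1],[0.78,-0.75,0.4],[0.78,-0.75,0.5]],"turn":[0,0,0,0,0]}'
python3 - <<'E'
from h import *
to(.505,-.153,.075)
cv2.imwrite('pics/w1.png',r.get_image('wrist')[:,:,::-1])
E
```

```text
time_s: 1.23
tool_pos: [0.3964, -0.2778, 0.2451]
ee_rot: [3.142, 0.0, 0.076]
ft_force: [0.2, -0.2, 0.4]
finger_gap: -0.0001
grip_force: 0.0
time_s: 1.85
tool_pos: [0.5036, -0.1569, 0.1681]
ee_rot: [-3.14, 0.004, 0.074]
ft_force: [0.3, -0.1, 0.1]
finger_gap: -0.0002
grip_force: 0.0
1.85 pos [ 0.5036 -0.1569  0.1681] yaw 0.0745 F [ 0.3 -0.1  0.1]
units [ 0.011 -0.025  0.528]
```

View pics/w1.png

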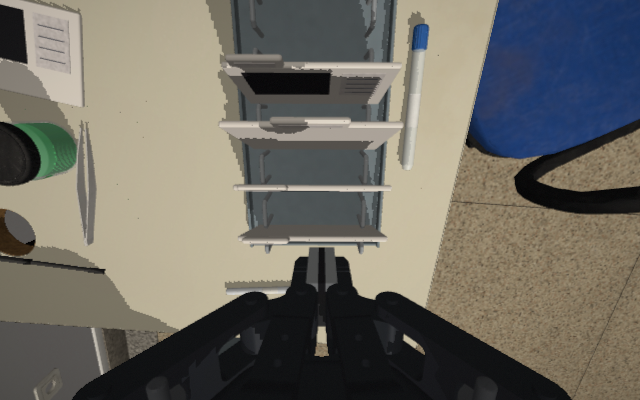

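The wrist view shows the top edges of board 1 at v≈239, board 2 at v≈187, the guide at v≈124 and board 4 at v≈66. The shut fingertips are at (322,250). I'll cast these to check the gap.

```bash
cat >> h.py <<'E'
from scipy.spatial.transform import Rotation as Ro
def wcast(uv,z):
    s=r.sense();p=r.camera_params('wrist');T=np.array(p['tool_from_camera']);R=Ro.from_euler('xyz',s['ee_rot']).as_matrix()
    c=R@T[:3,3]+s['tool_pos'];d=(R@T[:3,:3]@np.linalg.inv(p['mtx'])@np.c_[np.array(uv,float),np.ones(len(uv))].T).T
    return c+d*((z-c[2])/d[:,2])[:,None]
E
python3 - <<'E'
from h import *
print(wcast([(335,237),(335,186),(335,66),(243,241),(386,238)],.085).round(4).tolist(),wcast([(250,124),(380,124)],.103).round(4).tolist())
im=r.get_image('wrist')
for v in range(228,250):print(v,im[v,300],end=';')
E
```

```text
[[0.4864, -0.1681, 0.085], [0.5281, -0.1644, 0.085], [0.6099, -0.1571, 0.085], [0.4774, -0.0949, 0.085], [0.4886, -0.2088, 0.085]] [[0.5695, -0.1049, 0.103], [0.5758, -0.1884, 0.103]]
228 [87 83 78];229 [88 84 78];230 [89 84 79];231 [89 84 79];232 [89 84 79];233 [89 84 79];234 [88 84 78];235 [94 89 83];236 [124 118 110];237 [167 158 148];238 [193 183 171];239 [206 195 183];240 [201 192 179];241 [119 117 112];242 [61 66 66];243 [86 93 95];244 [125 131 130];245 [165 162 147];246 [197 187 161];247 [197 187 161];248 [197 187 161];249 [197 187 161];
```

```bash
python3 -m pendant '{"fingers":[0,0,0,0,0],"offset":[[0.01,-0.02,0.15],[0.01,-0.02,0.3],[0.01,-0.02,0.42],[0.01,-0.02,0.53],[0.01,-0.02,0.53]],"turn":[0,0,0,0,0]}'
python3 -m pendant '{"fingers":[0,0,0,0,0,0,0,0,0,0],"offset":[[-0.03,0,0],[-0.05,0,0],[-0.07,0,0.01],[-0.09,0,0.02],[-0.11,0,0.03],[-0.13,0,0.04],[-0.15,0,0.05],[-0.17,0,0.05],[-0.19,0,0.05],[-0.19,0,0.05]],"turn":[0,0,0,0,0,0,0,0,0,0]}'
```

```text
time_s: 2.58
tool_pos: [0.5059, -0.1536, 0.0906]
ee_rot: [-3.141, 0.001, 0.075]
ft_force: [0.3, 0.4, 0.3]
finger_gap: 0.0
grip_force: 0.0
time_s: 3.82
tool_pos: [0.4776, -0.1553, 0.0834]
ee_rot: [3.142, 0.0, 0.075]
ft_force: [-0.3, -1.1, 0.8]
finger_gap: 0.0002
grip_force: 0.0
```

```bash
python3 -m pendant '{"fingers":[0,0,0,0,0,0],"offset":[[-0.015,0,0],[-0.03,0,0],[-0.045,0,0],[-0.06,0,0],[-0.07,0,0],[-0.07,0,0]],"turn":[0,0,0,0,0,0]}'
python3 -c "
from h import *
cv2.imwrite('pics/s1.png',cv2.resize(r.get_image('side')[130:280,240:480,::-1],None,fx=3,fy=3))"
```

```text
time_s: 4.58
tool_pos: [0.4675, -0.1561, 0.0834]
ee_rot: [3.141, -0.001, 0.075]
ft_force: [2.0, 0.9, 0.4]
finger_gap: -0.0003
grip_force: 0.8
```

View pics/s1.png

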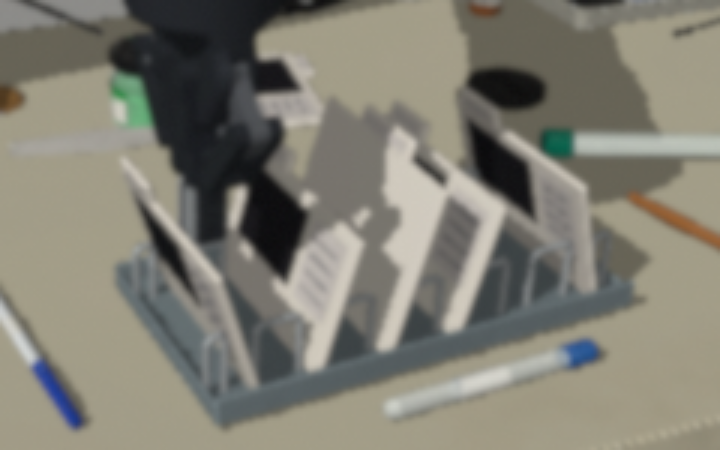

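The front board (about (190,270)) now leans towards the robot. A small extra press will confirm it rests on the wire, then I back off, rise and move to the next gap.

```bash
python3 -m pendant '{"fingers":[0,0,0],"offset":[[-0.01,0,0],[-0.02,0,0],[-0.025,0,0]],"turn":[0,0,0]}'
python3 -m pendant '{"fingers":[0,0,0,0,0,0,0],"offset":[[0.05,0,0],[0.1,0,-0.05],[0.1,0,-0.2],[0.1,0,-0.4],[0.3,0,-0.45],[0.53,0,-0.45],[0.53,0,-0.45]],"turn":[0,0,0,0,0,0,0]}'
python3 -c "
from h import *
to(.546,-.15,.074)"
```

```text
time_s: 5.0
tool_pos: [0.4652, -0.1565, 0.0838]
ee_rot: [3.14, -0.004, 0.075]
ft_force: [11.8, 2.6, -4.5]
finger_gap: 0.0
grip_force: 4.8
time_s: 5.88
tool_pos: [0.5444, -0.1501, 0.1512]
ee_rot: [3.141, -0.001, 0.076]
ft_force: [-0.7, -0.1, 0.3]
finger_gap: -0.0002
grip_force: 0.0
5.875 pos [ 0.5444 -0.1501  0.1512] yaw 0.0764 F [-0.7 -0.1  0.3]
units [0.011 0.    0.421]
```

```bash
python3 -m pendant '{"fingers":[0,0,0,0,0],"offset":[[0,0,0.12],[0,0,0.24],[0,0,0.34],[0,0,0.42],[0,0,0.42]],"turn":[0,0,0,0,0]}'
python3 -m pendant '{"fingers":[0,0,0,0,0,0,0,0,0,0],"offset":[[-0.03,0,0],[-0.05,0,0],[-0.07,0,0.01],[-0.09,0,0.02],[-0.11,0,0.03],[-0.13,0,0.04],[-0.15,0,0.05],[-0.17,0,0.05],[-0.19,0,0.05],[-0.21,0,0.05]],"turn":[0,0,0,0,0,0,0,0,0,0]}'
python3 -m pendant '{"fingers":[0,0,0,0],"offset":[[-0.015,0,0],[-0.03,0,0],[-0.04,0,0],[-0.05,0,0]],"turn":[0,0,0,0]}'
```

```text
time_s: 6.5
tool_pos: [0.5423, -0.1502, 0.0868]
ee_rot: [-3.141, 0.002, 0.075]
ft_force: [0.9, -0.1, -0.4]
finger_gap: 0.0002
grip_force: 0.0
time_s: 7.75
tool_pos: [0.5112, -0.1527, 0.0803]
ee_rot: [3.142, -0.0, 0.075]
ft_force: [-0.2, -0.2, -0.9]
finger_gap: -0.0002
grip_force: 0.1
time_s: 8.25
tool_pos: [0.5071, -0.1536, 0.0813]
ee_rot: [3.139, -0.008, 0.075]
ft_force: [18.5, 4.0, -6.1]
finger_gap: -0.0001
grip_force: 7.9
```

```bash
python3 -m pendant '{"fingers":[0,0,0,0,0,0,0,0,0],"offset":[[0.05,0,0],[0.1,0,-0.05],[0.1,0,-0.2],[0.1,0,-0.45],[0.1,0,-0.5],[0.35,0,-0.5],[0.6,0,-0.5],[0.86,0,-0.5],[0.86,0,-0.5]],"turn":[0,0,0,0,0,0,0,0,0]}'
python3 -c "
from h import *
to(.635,-.142,.07)
cv2.imwrite('pics/s2.png',cv2.resize(r.get_image('side')[130:280,240:480,::-1],None,fx=3,fy=3))"
```

```text
time_s: 9.38
tool_pos: [0.6338, -0.1431, 0.1543]
ee_rot: [-3.141, 0.001, 0.076]
ft_force: [0.2, -1.1, 0.1]
finger_gap: -0.0002
grip_force: 0.0
9.375 pos [ 0.6338 -0.1431  0.1543] yaw 0.0765 F [ 0.2 -1.1  0.1]
units [ 0.008 -0.006  0.468]
```

View pics/s2.png

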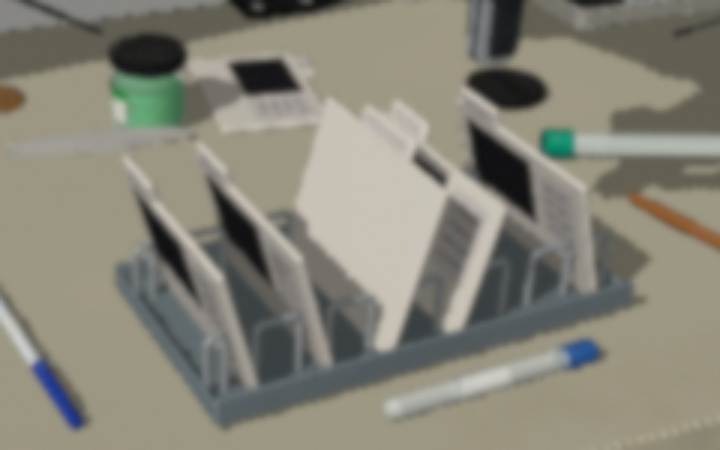

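Boards 1 and 2 lean towards the robot, and the guide and board 4 lean away. Now the rear board.

```bash
python3 -m pendant '{"fingers":[0,0,0,0,0],"offset":[[0,0,0.12],[0,0,0.24],[0,0,0.36],[0,0,0.46],[0,0,0.46]],"turn":[0,0,0,0,0]}'
python3 -m pendant '{"fingers":[0,0,0,0,0,0,0,0,0,0,0,0],"offset":[[0.04,0,0],[0.07,0,0],[0.09,0,0],[0.11,0,0],[0.13,0,0.01],[0.15,0,0.02],[0.17,0,0.03],[0.19,0,0.03],[0.21,0,0.03],[0.23,0,0.03],[0.25,0,0.03],[0.26,0,0.03]],"turn":[0,0,0,0,0,0,0,0,0,0,0,0]}'
python3 -m pendant '{"fingers":[0,0,0,0],"offset":[[0.01,0,0],[0.02,0,0],[0.03,0,0],[0.035,0,0]],"turn":[0,0,0,0]}'
```

```text
time_s: 10.05
tool_pos: [0.6318, -0.1434, 0.0848]
ee_rot: [-3.141, 0.002, 0.075]
ft_force: [0.4, -0.9, 0.0]
finger_gap: -0.0004
grip_force: 0.0
time_s: 11.55
tool_pos: [0.6716, -0.1406, 0.0818]
ee_rot: [3.142, 0.0, 0.076]
ft_force: [-0.1, 0.3, 0.5]
finger_gap: 0.0
grip_force: 0.2
time_s: 12.05
tool_pos: [0.6768, -0.1402, 0.0818]
ee_rot: [3.142, -0.0, 0.075]
ft_force: [-0.0, -0.3, 0.7]
finger_gap: 0.0001
grip_force: 0.1
```

```bash
python3 -m pendant '{"fingers":[0,0,0,0],"offset":[[0.015,0,0],[0.03,0,0],[0.04,0,0],[0.04,0,0]],"turn":[0,0,0,0]}'
```

```text
time_s: 12.55
tool_pos: [0.6812, -0.1398, 0.0812]
ee_rot: [-3.141, 0.004, 0.076]
ft_force: [-9.8, -0.6, 2.0]
finger_gap: -0.0001
grip_force: 4.8
```

Firm against the wire. I'll back off, rise clear and check.

```bash
python3 -m pendant '{"fingers":[0,0,0,0,0,0,0,0],"offset":[[-0.05,0,0],[-0.15,0,0],[-0.2,0,-0.1],[-0.2,0,-0.4],[-0.2,0,-0.7],[-0.2,0,-1],[-0.2,0,-1],[-0.2,0,-1]],"turn":[0,0,0,0,0,0,0,0]}'
python3 -c "
from h import *
a=cv2.resize(r.get_image('side')[130:280,240:480,::-1],None,fx=2.5,fy=2.5);cv2.imwrite('pics/s3.png',a)
cv2.imwrite('pics/w3.png',r.get_image('wrist')[:,:,::-1])"
```

```text
time_s: 13.55
tool_pos: [0.6526, -0.1419, 0.2321]
ee_rot: [3.141, -0.0, 0.075]
ft_force: [0.5, 0.4, -1.0]
finger_gap: -0.0001
grip_force: 0.0
```

View pics/s3.png

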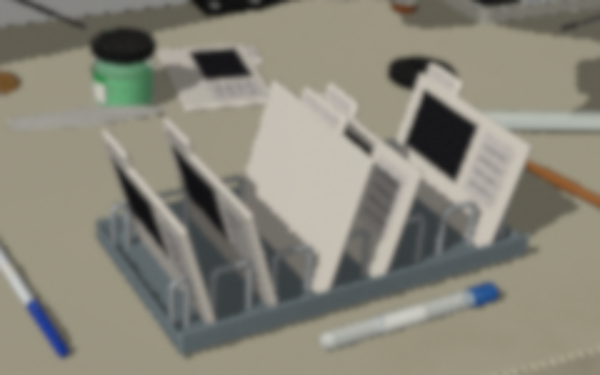

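The two front boards (x≈150 and 215) lean towards the robot. The guide, board 4 and the rear board (about (465,150)) lean away. The things round the rack are where they were.

```bash
python3 -c "
from rig import r
print(r.job_done())"
```

```text
the job is handed in; nothing more can be done
None
```

The file is open at the guide: both boards in front of it lean towards the robot, the slumped rear board now leans away, and the guide and the board behind it still lean away; the last picture confirmed this before I handed the job in at about 13.7 s, with the gripper clear of everything.

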